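# Set a small cheese under the rind magnifier

### The job

Get the small yellow cheese ready for its rind inspection: slide it along the white grading board, without lifting it, until it drops flat into the board's round recess. Then swing the magnifier on its stiff arm until the lens is centred over the seated cheese, and leave it standing there. Do not disturb the other things on the table.

Things in the scene. Friction and masses are not known exactly. Their poses are not given: they have to be found in the camera images.
- cheese: Small yellow waxed cheese, a disc 60 mm in diameter and 36 mm high with rounded rims (sides upright from 13 to 23 mm up), about 0.11 kg, lying flat on the grading board at the start. Origin: centre of its underside, z up.
- board: White plastic grading board, fixed to the table, 180 mm (its x) by 360 mm (its y), 22 mm thick, top flat with no rim, with one round recess of the same white towards its +y end. Origin: centre of its underside, on the table; z up.
- seat (a point): Centre of the floor of the round recess in the board, 14 mm above the table. The recess is 64 mm in diameter and 8 mm deep with a small chamfer, its floor flat; a cheese slid over it hides it and drops in by 8 mm, so that its top then stands 50 mm above the table.
- pivot (a point): Point on the upright axis of the magnifier's shoulder joint, at the top of a fixed grey post (170 mm high, round base 130 mm in diameter). The boom's far end carries the elbow, a second stiff upright joint (0.4 N m, stays too), and on it the forearm with lens and grip. It folds one way only: from above the forearm is turned counter-clockwise from the boom's straight continuation by 0 to 2.7 rad, about 2.15 as parked.
- boom (a joint): Shoulder joint of the magnifier arm, upright axis through pivot, rad, growing counter-clockwise from above, about 0 as parked, range -0.8 to 3.2. It turns the boom, a level white rod 240 mm long from pivot to elbow, about 167 mm above the table. Stiff (friction 0.6 N m): it stays wherever it is left. The elbow is told under pivot.
- lens (a point): Centre of the clear round lens, 240 mm from the elbow axis, on the straight line from elbow to grip seen from above, 191 mm above the table. The lens sits level in a white ring 136 mm across and 20 mm thick. The whole arm moves only level, with its underside about 150 mm above the table.
- handle (a point): Middle of the blue upright grip of the magnifier, a round peg 22 mm in diameter, 60 mm tall, standing on the far rim of the ring, 85 mm beyond the lens centre (325 mm from the elbow). This point is 230 mm above the table; the peg reaches from 200 to 260 mm and nothing of the arm is higher than 201 mm beside it. Moving it takes about 2 to 6 N.
- cheese_red: Bystander: red small cheese, disc 60 mm by 36 mm high, on the table. Origin: centre of its underside.
- cheese_black: Bystander: black small cheese, disc 60 mm by 36 mm high, on the table. Origin: centre of its underside.
- jar: Bystander: jar 60 mm in diameter, 90 mm high. Origin: centre of its underside.
- brush: Bystander: hand brush lying on the table along its x. Origin: on its underside.
- trier: Bystander: cheese trier lying on the table, steel rod 140 mm along its x with a wooden cross handle 98 mm long. Origin: on its underside, beside the rod.
- stamp: Bystander: stamp with a 50 mm square foot and a wooden knob, 70 mm high. Origin: centre of its underside.
Mind the look-alikes: they are no part of the job. What is shaped like the cheese but pink or turquoise is not meant.

How it is judged:
By the outcome, as a careful person would: the job done as asked, in the order asked, and still so for the second after the job is handed in, with the robot touching nothing.
It also fails if it takes over 59 s, if anything falls off the work surface, if the arm or the gripper's body presses on something with over 40 N, if the wrist force passes 120 N, or if a joint passes its speed limit or range.

### The arm

A 6-joint arm with a two-finger parallel gripper is mounted at the origin on the work surface. World frame = base frame: x ahead of the robot, y to its left, z up, the work surface at z = 0. Lengths are in m, angles in rad, forces in N, time in s.
With the tool pointing down it reaches from about 0.15 to 0.775 m from the base axis. Payload 6.1 kg.
Tool frame: the origin (TCP) lies at the very end of the fingers, on their centre line; the grasp point (between the pads) lies 19 mm behind it; z points along the fingers, y is the line along which they close (so a half turn about z gives the same grasp; the last joint's range is limited). The gripper opens to 85 mm and grips with 20 to 120 N. Pads are 22 mm wide; open, the fingers measure 114 mm over their backs; the gripper's body (76 mm by 85 mm) begins 54 mm behind the grasp point. The pads swing forward as they close: fully open they stand 13 mm farther back than shut.
Start: joints at [-1.322, 0.126, -0.04, 1.405, 0, 1.571], TCP at [0.129, -0.509, 0.231] pointing down, gripper open.
Joint ranges: [-2.72, 2.72], [-0.95, 1.95], [-1.27, 1.35], [-1.78, 2.02], [-1.46, 1.47], [-3.14, 3.14]. Speed limits (rad/s): [2.39, 2.39, 3.01, 3.14, 3.14, 3.14].

### API

Orientations are given as a unit quaternion [w, x, y, z].
In Python, from bench import telemetry, get_image, calibration, job gives the robot as it stands.
- The arm moves only by the tool apply_moves, never from a script. Its argument "rows" is a list of rows, each an object of numbers: "dx", "dy", "dz": the shift along the tool's x, y, z in units of 20 cm (1.0 is 20 cm); "wx", "wy", "wz": the turn, a rotation vector about the tool's x, y, z in units of 180 degrees (1.0 is 180 degrees); "claw": the opening in per cent of the stroke, from 0 (shut) to 100 (fully open). In form: [{"dx": .., "dy": .., "dz": .., "wx": .., "wy": .., "wz": .., "claw": ..}, ...]. A call has 1 to 12 rows; each row is the pose to reach, as a shift and turn from the pose commanded when the call began, along the tool's axes at that moment, turning the shorter way round; what a row does not reach only later rows make up. A row lasts 1/12 s, in which the tool goes at most 41.7 mm and 7.16 degrees, less where a joint would pass 70% of its speed; a pose out of reach is approached as far as the arm can. A call with a number of a shift or a turn outside -1 to 1 is refused whole. A call with a gripper value outside its range is refused whole. The fingers move at their own pace and stop on an object; "grip_force" is the grip in N (left out, the last holds). Time passes only in rows, so rows that repeat a pose let the fingers close. It gives the time, the measured TCP pose, the force, the opening and the grip force at its end, in the units of the state.
- telemetry.state(): the state, without advancing time (a new reading comes with each control period).
- get_image(name): name is "scene" or "side" or "wrist"; returns the picture (384x512x3 uint8, red, green, blue); there is no depth.
- calibration(name): a dict with "camera_matrix" (3x3 intrinsics, pixels), "world_from_camera" (4x4, takes a point from camera to world coordinates). Camera axes: x right, y down, z forward; pixel columns grow to the right and rows downward; lengths in m; the calibration is good to about 2 mm. A picture is of the moment at which its call begins: read the wrist's pose just before it. calibration takes no time and is no camera call; for the wrist camera it gives the pose at the moment of the call.
- job.close_job(): hands the job in; it is judged then, once.
The state is a dict: "time": time; "joint_positions": joint angles; "joint_vel": joint speeds; "joint_torque": joint torques, N m; "tcp_pos": TCP position; "ee_rot": TCP orientation; "contact_force": force on the tool from outside, world axes, zero at the start; "torque": the same for the moment, N m; "width": finger opening in m; "grip_force": force on a finger pad.
Only numpy, scipy, OpenCV 4.12 (cv2) and the standard library are available. Lean on these libraries where they do the work, as an engineer would, in place of code of your own. Each camera call takes 0.05 s, during which the arm holds its last target. There are 200 camera calls.

## Working session

There is one attempt and no reset: what is moved stays moved. The work goes in short steps, Python scripts to look and compute and a tool call to move; the robot and the scene stay as the last step left them, time stands still between calls to the robot, and variables do not carry over. Pictures are saved under pics/ and viewed, at most 12 in all, crops included, and the job is handed in when it is done.

Besides the shell and the picture viewer there is one more tool, called after "Request:" as name(argument=value, ...) on one line, values as JSON. apply_moves: Moves the arm, as the interface text tells. Shifts and turns lie within -1 to 1; 1 stands for 20 cm of shift or 180 degrees of turn. Its arguments: {"type":"object","properties":{"rows":{"type":"array","items":{"type":"object","properties":{"dx":{"type":"number"},"dy":{"type":"number"},"dz":{"type":"number"},"wx":{"type":"number"},"wy":{"type":"number"},"wz":{"type":"number"},"claw":{"type":"number"}}}},"grip_force":{"type":"number"}},"required":["rows"]}

```bash
mkdir -p pics
python3 - <<'E'
from bench import telemetry,get_image,calibration
import cv2,numpy as np
for n in("scene","side"):
    im=get_image(n);cv2.imwrite(f"pics/{n}0.png",im[...,::-1]);c=calibration(n);print(n,np.round(c["camera_matrix"],1).tolist(),np.round(c["world_from_camera"],3).tolist())
s=telemetry.state();print(s)
E
```

```text
scene [[409.1, 0.0, 257.5], [0.0, 409.1, 200.0], [0.0, 0.0, 1.0]] [[-0.386, 0.786, -0.483, 1.126], [0.922, 0.322, -0.214, 0.273], [-0.012, -0.528, -0.849, 1.205], [0.0, 0.0, 0.0, 1.0]]
side [[367.1, 0.0, 264.1], [0.0, 367.1, 197.3], [0.0, 0.0, 1.0]] [[-0.732, -0.427, 0.53, -0.199], [-0.681, 0.472, -0.56, 0.786], [-0.011, -0.771, -0.636, 1.051], [0.0, 0.0, 0.0, 1.0]]
{'time': 0.1, 'joint_positions': array([-1.32204671e+00,  1.26367940e-01, -4.05040964e-02,  1.40536826e+00,
       -5.93024593e-06,  1.57080302e+00]), 'joint_vel': array([1.51391724e-03, 6.80719363e-04, 1.01585863e-03, 8.99761003e-04,
       6.31888426e-04, 9.80435374e-05]), 'joint_torque': array([ 6.45309274e-05, -4.36900985e+01,  3.53607416e+01,  1.36934331e-02,
        3.10095459e-05, -2.96808295e-06]), 'tcp_pos': array([ 0.1291632 , -0.50850277,  0.23058234]), 'ee_rot': array([-7.16037583e-04,  9.92275575e-01,  1.24051045e-01, -9.25097489e-05]), 'contact_force': array([ 1.45659885, -0.68425033, -0.22419755]), 'torque': array([-0.00728973,  0.02093601, -0.01705061]), 'grip_force': 0.0, 'width': 0.08545121184635154}
```

View pics/scene0.png

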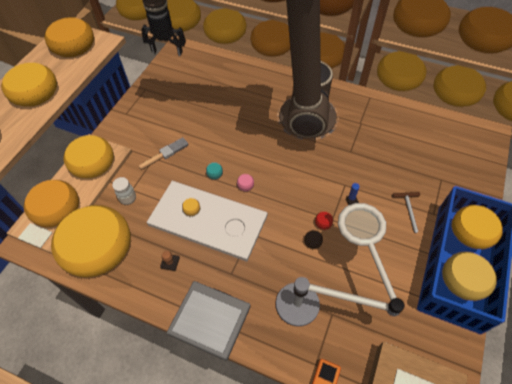

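View pics/side0.png

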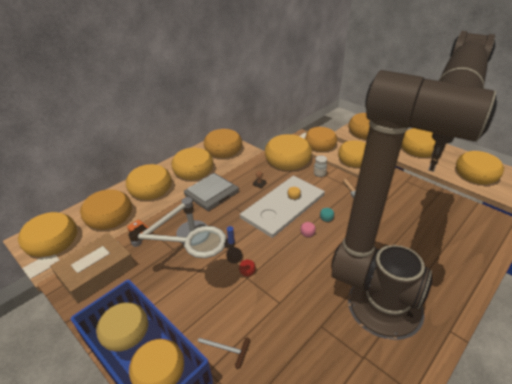

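The scene picture shows the yellow cheese on the white board at (191,206) and the recess at (235,227). The post top is at about (301,287), the elbow (396,305), the ring (362,224) and the blue grip (354,190). 

Possible look-alikes are pink (245,182), turquoise (214,171), red (324,220), black (313,239) and the large yellow wheels off to the sides. I choose the small yellow disc on the board.

```bash
cat > h.py <<'E'
import cv2,numpy as np
from bench import calibration
def ray(n,uv,z):
    c=calibration(n);K=np.array(c["camera_matrix"]);T=np.array(c["world_from_camera"])
    d=T[:3,:3]@np.linalg.solve(K,[uv[0],uv[1],1.]);o=T[:3,3]
    return o+d*(z-o[2])/d[2]
def blob(im,lo,hi,box,mina=8):
    x0,y0,x1,y1=box
    m=cv2.inRange(cv2.cvtColor(im,cv2.COLOR_RGB2HSV),np.array(lo),np.array(hi))[y0:y1,x0:x1]
    n,l,s,c=cv2.connectedComponentsWithStats(m);i=1+np.argmax(s[1:,4])
    return c[i]+[x0,y0],s[i],(l==i)
E
python3 - <<'E'
from h import *
im=cv2.imread("pics/scene0.png")[...,::-1].copy();sd=cv2.imread("pics/side0.png")[...,::-1].copy()
c,s,_=blob(im,(15,130,120),(35,255,255),(175,190,210,222));print("cheese",c,s,ray("scene",c,.042))
c,s,_=blob(sd,(12,110,120),(35,255,255),(282,182,306,204));print("cheese side",c,s,ray("side",c,.04))
c,s,m=blob(im,(0,0,165),(180,60,255),(140,175,275,262));print("board",c,s)
ct=max(cv2.findContours(m.astype(np.uint8),0,2)[0],key=cv2.contourArea)
q=cv2.boxPoints(cv2.minAreaRect(ct))
a=cv2.approxPolyDP(cv2.convexHull(ct),5,True)[:,0]+[140,175]
for p in a: print("corner",p,ray("scene",p,.022).round(3))
for n,i,b in(("scene",im,(340,175,370,205)),("side",sd,(222,222,240,250))):
    c,s,_=blob(i,(100,100,40),(130,255,255),b);print("grip",n,c,s,ray(n,c,.23).round(3))
for nm,p,z in(("recess",(235,227),.016),("post",(301,287),.175),("elbow",(396,305),.18),("lens",(362,224),.191),("red",(324,220),.03),("black",(313,239),.03),("pink",(245,182),.03),("turq",(214,171),.03),("jar",(122,185),.09),("stamp",(169,257),.04),("trier",(405,196),.01)): print(nm,ray("scene",p,z).round(3))
# handle by two rays, and close crop
a=cv2.resize(im[140:330,140:440],None,fx=2.6,fy=2.6,interpolation=cv2.INTER_CUBIC);cv2.imwrite("pics/crop0.png",a[...,::-1])
E
```

```text
cheese [190.66521739 206.64782609] [  8   8  17  18 230] [ 0.57169151 -0.21573773  0.042     ]
cheese side [293.61157025 192.33057851] [  6   5  12  12 121] [ 0.57059026 -0.21687558  0.04      ]
board [209.27805486 219.44513716] [   7    6  120   78 4812]
corner [172 181] [ 0.493 -0.334  0.022]
corner [266 212] [0.485 0.019 0.022]
corner [246 258] [0.663 0.024 0.022]
corner [147 222] [ 0.67  -0.331  0.022]
grip scene [353.63333333 191.02222222] [ 9  9 10 16 90] [0.439 0.268 0.23 ]
grip side [229.86 233.78] [ 6  5  5 16 50] [0.442 0.267 0.23 ]
recess [ 0.573 -0.055  0.016]
post [0.743 0.222 0.175]
elbow [0.698 0.461 0.18 ]
lens [0.51  0.32  0.191]
red [0.445 0.208 0.03 ]
black [0.525 0.197 0.03 ]
pink [ 0.405 -0.092  0.03 ]
turq [ 0.403 -0.213  0.03 ]
jar [ 0.607 -0.445  0.09 ]
stamp [ 0.758 -0.194  0.04 ]
trier [0.238 0.436 0.01 ]
```

View pics/crop0.png

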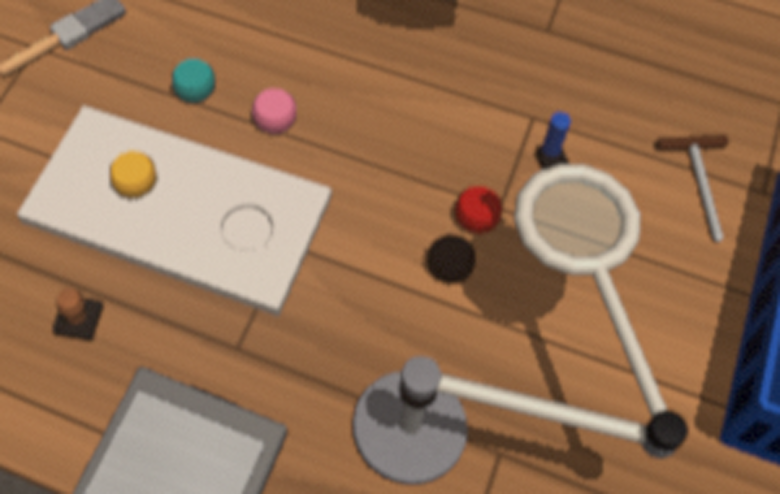

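The crop confirms it: the small yellow disc at crop (133,174) lies on the board. The recess ring is at crop (247,227), and the pink and turquoise discs lie off the board. Both views agree on the cheese to 1 mm and on the grip to 3 mm. Moving now.

Request:
apply_moves(rows=[{"dx": 1, "dy": -0.3, "wz": 0.079, "claw": 100}, {"dx": 1, "dy": -0.3, "wz": 0.079, "claw": 100}, {"dx": 1, "dy": -0.3, "wz": 0.079, "claw": 100}, {"dx": 1, "dy": -0.3, "wz": 0.079, "claw": 100}, {"dx": 1, "dy": -0.3, "wz": 0.079, "claw": 100}, {"dx": 1, "dy": -0.3, "wz": 0.079, "claw": 100}, {"dx": 1, "dy": -0.3, "wz": 0.079, "claw": 100}])

```text
schema error: expected keys dx, dy, dz, wx, wy, wz, claw
```

Request:
apply_moves(rows=[{"dx": 1, "dy": -0.6}, {"dx": 1, "dy": -0.6}, {"dx": 1, "dy": -0.6}, {"dx": 1, "dy": -0.6}, {"dx": 1, "dy": -0.6}, {"dx": 1, "dy": -0.6}, {"dx": 1, "dy": -0.6}, {"dx": 1, "dy": -0.6}])

```text
schema error: expected keys dx, dy, dz, wx, wy, wz, claw
```

Request:
apply_moves(rows=[{"dx": 0.3, "dy": -0.3}, {"dx": 0.3, "dy": -0.3}, {"dx": 0.3, "dy": -0.3}, {"dx": 0.3, "dy": -0.3}, {"dx": 0.3, "dy": -0.3}, {"dx": 0.3, "dy": -0.3}, {"dx": 0.3, "dy": -0.3}])

```text
schema error: expected keys dx, dy, dz, wx, wy, wz, claw
```

Run:
```python
from h import *
from bench import telemetry,get_image
s=telemetry.state();print(s["tcp_pos"],s["ee_rot"],s["contact_force"])
im=get_image("wrist");cv2.imwrite("pics/w1.png",im[...,::-1]);np.save("w1.npy",im)
c=calibration("wrist");print(np.round(c["camera_matrix"],1).tolist(),np.round(c["world_from_camera"],4).tolist())
```

```text
[ 0.1291632  -0.50850277  0.23058234] [-7.16037583e-04  9.92275575e-01  1.24051045e-01 -9.25097489e-05] [ 1.45659885 -0.68425033 -0.22419755]
[[272.6, 0.0, 255.6], [0.0, 272.6, 192.5], [0.0, 0.0, 1.0]] [[0.2457, -0.9359, -0.2525, 0.193], [-0.9694, -0.2375, -0.0629, -0.4927], [-0.0011, 0.2602, -0.9655, 0.3726], [0.0, 0.0, 0.0, 1.0]]
```

View pics/w1.png

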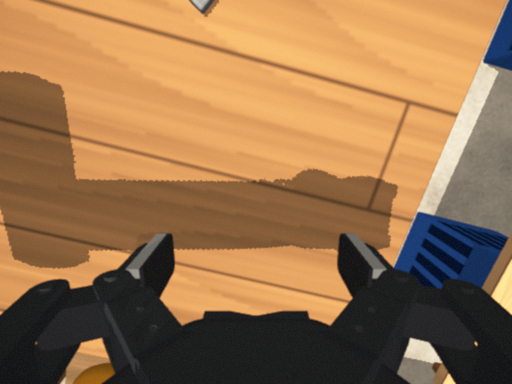

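The calls were refused because every key must be present, so the arm hasn't moved. This picture shows only bare table ahead of the fingers.

Request:
apply_moves(rows=[{"dx": 1, "dy": -0.3, "dz": 0, "wx": 0, "wy": 0, "wz": 0.079, "claw": 100}, {"dx": 1, "dy": -0.3, "dz": 0, "wx": 0, "wy": 0, "wz": 0.079, "claw": 100}, {"dx": 1, "dy": -0.3, "dz": 0, "wx": 0, "wy": 0, "wz": 0.079, "claw": 100}, {"dx": 1, "dy": -0.3, "dz": 0, "wx": 0, "wy": 0, "wz": 0.079, "claw": 100}, {"dx": 1, "dy": -0.3, "dz": 0, "wx": 0, "wy": 0, "wz": 0.079, "claw": 100}, {"dx": 1, "dy": -0.3, "dz": 0, "wx": 0, "wy": 0, "wz": 0.079, "claw": 100}, {"dx": 1, "dy": -0.3, "dz": 0, "wx": 0, "wy": 0, "wz": 0.079, "claw": 100}])

```text
time: 0.73
tcp_pos: [0.3104, -0.3998, 0.231]
ee_rot: [-0.0, 1.0, 0.003, -0.0]
contact_force: [0.5, -1.0, -1.1]
width: 0.0856
grip_force: 0.0
```

Request:
apply_moves(rows=[{"dx": 1, "dy": -0.7, "dz": 0, "wx": 0, "wy": 0, "wz": 0, "claw": 100}, {"dx": 1, "dy": -0.7, "dz": 0, "wx": 0, "wy": 0, "wz": 0, "claw": 100}, {"dx": 1, "dy": -0.7, "dz": 0, "wx": 0, "wy": 0, "wz": 0, "claw": 100}, {"dx": 1, "dy": -0.7, "dz": 0, "wx": 0, "wy": 0, "wz": 0, "claw": 100}, {"dx": 1, "dy": -0.7, "dz": 0, "wx": 0, "wy": 0, "wz": 0, "claw": 100}, {"dx": 1, "dy": -0.7, "dz": 0, "wx": 0, "wy": 0, "wz": 0, "claw": 100}, {"dx": 1, "dy": -0.7, "dz": 0, "wx": 0, "wy": 0, "wz": 0, "claw": 100}, {"dx": 1, "dy": -0.7, "dz": 0, "wx": 0, "wy": 0, "wz": 0, "claw": 100}])

```text
time: 1.4
tcp_pos: [0.5087, -0.2612, 0.2304]
ee_rot: [-0.0, 1.0, 0.001, -0.001]
contact_force: [-0.1, -0.9, 0.8]
width: 0.0856
grip_force: 0.0
```

Run:
```python
from h import *
from bench import telemetry,get_image
s=telemetry.state();print(s["time"],s["tcp_pos"],s["ee_rot"],s["contact_force"])
im=get_image("wrist");cv2.imwrite("pics/w2.png",im[...,::-1])
c,st,_=blob(im,(15,130,120),(35,255,255),(150,80,400,250));print(c,st,ray("wrist",c,.055))
```

```text
1.4 [ 0.50872442 -0.26120575  0.23044978] [-5.69374658e-05  9.99998968e-01  1.20884619e-03 -7.74209253e-04] [-0.11665146 -0.88199972  0.79157397]
[217.28903977 122.48545102] [  42   17   51   52 2062] [ 0.56956597 -0.2188366   0.055     ]
```

View pics/w2.png

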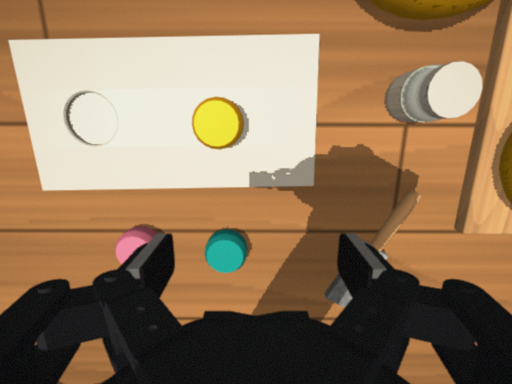

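The wrist view shows the cheese at (217,122) and the recess at about (91,118), both clear on the board. Pink (136,247) and turquoise (226,250) lie well off the path.

Run:
```python
from h import *
im=cv2.imread("pics/w2.png")
g=cv2.GaussianBlur(cv2.cvtColor(im,cv2.COLOR_BGR2GRAY),(3,3),0)[82:156,52:134]
e=cv2.Canny(g,20,50);ys,xs=np.nonzero(e)
p=np.c_[xs+52,ys+82];W=np.array([ray("wrist",q,.022)[:2] for q in p])
from scipy.optimize import least_squares
f=lambda v:np.hypot(*(W-v[:2]).T)-v[2]
r=least_squares(f,[.573,-.055,.032],loss="soft_l1",f_scale=.001);print(len(W),r.x,np.median(abs(f(r.x))))
r=least_squares(lambda v:f([*v,.0325]),[.573,-.055],loss="soft_l1",f_scale=.001);print(r.x)
for q in((11,41),(319,34),(313,185),(43,190)):print(ray("wrist",q,.022).round(4))
for q in((91,118),):print(ray("wrist",q,.022))
```

```text
384 [ 0.57380769 -0.05878792  0.03169085] 0.001698621152091833
[ 0.57371962 -0.05887735]
[0.6605 0.0211 0.022 ]
[ 0.6678 -0.3351  0.022 ]
[ 0.4891 -0.338   0.022 ]
[0.4822 0.0204 0.022 ]
[ 0.57449344 -0.05794069  0.022     ]
```

Request:
apply_moves(rows=[{"dx": 0.305, "dy": -0.22, "dz": 0.1, "wx": 0, "wy": 0, "wz": 0, "claw": 100}, {"dx": 0.305, "dy": -0.22, "dz": 0.3, "wx": 0, "wy": 0, "wz": 0, "claw": 100}, {"dx": 0.305, "dy": -0.22, "dz": 0.5, "wx": 0, "wy": 0, "wz": 0, "claw": 100}, {"dx": 0.305, "dy": -0.22, "dz": 0.65, "wx": 0, "wy": 0, "wz": 0, "claw": 100}, {"dx": 0.305, "dy": -0.22, "dz": 0.75, "wx": 0, "wy": 0, "wz": 0, "claw": 100}, {"dx": 0.305, "dy": -0.22, "dz": 0.83, "wx": 0, "wy": 0, "wz": 0, "claw": 100}, {"dx": 0.305, "dy": -0.22, "dz": 0.9, "wx": 0, "wy": 0, "wz": 0, "claw": 100}, {"dx": 0.305, "dy": -0.22, "dz": 0.95, "wx": 0, "wy": 0, "wz": 0, "claw": 100}, {"dx": 0.305, "dy": -0.22, "dz": 0.98, "wx": 0, "wy": 0, "wz": 0, "claw": 100}, {"dx": 0.305, "dy": -0.22, "dz": 1, "wx": 0, "wy": 0, "wz": 0, "claw": 100}, {"dx": 0.305, "dy": -0.22, "dz": 1, "wx": 0, "wy": 0, "wz": 0, "claw": 100}])

```text
time: 2.37
tcp_pos: [0.5687, -0.218, 0.0312]
ee_rot: [0.0, 1.0, -0.0, -0.0]
contact_force: [1.0, 0.6, -0.2]
width: 0.0857
grip_force: 0.0
```

Request:
apply_moves(grip_force=20, rows=[{"dx": 0, "dy": 0, "dz": 0.02, "wx": 0, "wy": 0, "wz": 0, "claw": 80}, {"dx": 0, "dy": 0, "dz": 0.025, "wx": 0, "wy": 0, "wz": 0, "claw": 74}, {"dx": 0, "dy": 0, "dz": 0.025, "wx": 0, "wy": 0, "wz": 0, "claw": 70}, {"dx": 0, "dy": 0, "dz": 0.025, "wx": 0, "wy": 0, "wz": 0, "claw": 66}, {"dx": 0, "dy": 0, "dz": 0.025, "wx": 0, "wy": 0, "wz": 0, "claw": 62}, {"dx": 0, "dy": 0, "dz": 0.025, "wx": 0, "wy": 0, "wz": 0, "claw": 60}, {"dx": 0, "dy": 0, "dz": 0.025, "wx": 0, "wy": 0, "wz": 0, "claw": 60}, {"dx": 0, "dy": 0, "dz": 0.025, "wx": 0, "wy": 0, "wz": 0, "claw": 60}])

```text
time: 3.03
tcp_pos: [0.5696, -0.2173, 0.027]
ee_rot: [0.0, 1.0, 0.0, 0.0]
contact_force: [-1.8, 0.9, 6.2]
width: 0.0587
grip_force: 22.3
```

Request:
apply_moves(rows=[{"dx": 0, "dy": -0.04, "dz": 0, "wx": 0, "wy": 0, "wz": 0, "claw": 60}, {"dx": 0.002, "dy": -0.09, "dz": 0, "wx": 0, "wy": 0, "wz": 0, "claw": 60}, {"dx": 0.004, "dy": -0.15, "dz": 0, "wx": 0, "wy": 0, "wz": 0, "claw": 60}, {"dx": 0.006, "dy": -0.21, "dz": 0, "wx": 0, "wy": 0, "wz": 0, "claw": 60}, {"dx": 0.008, "dy": -0.27, "dz": 0, "wx": 0, "wy": 0, "wz": 0, "claw": 60}, {"dx": 0.01, "dy": -0.33, "dz": 0, "wx": 0, "wy": 0, "wz": 0, "claw": 60}, {"dx": 0.012, "dy": -0.39, "dz": 0, "wx": 0, "wy": 0, "wz": 0, "claw": 60}, {"dx": 0.014, "dy": -0.45, "dz": 0, "wx": 0, "wy": 0, "wz": 0, "claw": 60}, {"dx": 0.016, "dy": -0.51, "dz": 0, "wx": 0, "wy": 0, "wz": 0, "claw": 60}, {"dx": 0.018, "dy": -0.56, "dz": 0, "wx": 0, "wy": 0, "wz": 0, "claw": 60}, {"dx": 0.02, "dy": -0.6, "dz": 0, "wx": 0, "wy": 0, "wz": 0, "claw": 60}, {"dx": 0.02, "dy": -0.6, "dz": 0, "wx": 0, "wy": 0, "wz": 0, "claw": 60}])

```text
time: 4.03
tcp_pos: [0.5736, -0.0954, 0.0269]
ee_rot: [-0.0, 1.0, 0.001, 0.001]
contact_force: [0.2, 0.5, 6.2]
width: 0.0587
grip_force: 22.4
```

Run:
```python
from h import *
from bench import telemetry,get_image
s=telemetry.state();print(s["tcp_pos"])
im=get_image("wrist");sc=get_image("scene");sd=get_image("side")
a=np.hstack([cv2.resize(im,(400,300)),cv2.resize(sc[170:270,140:273],(400,300),interpolation=2)]);cv2.imwrite("pics/c3.png",a[...,::-1])
for n,i,b in(("scene",sc,(185,195,250,250)),("side",sd,(255,175,306,225))):
    try:
        c,st,_=blob(i,(15,120,80),(35,255,255),b);print(n,c,st,ray(n,c,.042))
    except Exception as e:print(n,e)
```

```text
[ 0.57360639 -0.09535034  0.02691693]
scene [221.42051282 220.81538462] [ 29  17  16  17 195] [ 0.58145001 -0.09793176  0.042     ]
side [275.99 205.54] [ 17  25   9  13 100] [ 0.56757973 -0.09656932  0.042     ]
```

View pics/c3.png

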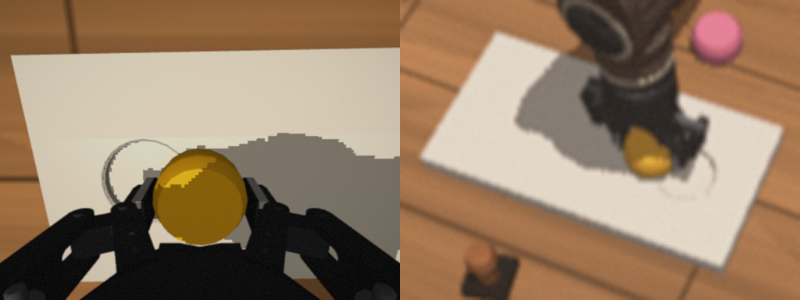

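The left half (wrist) shows the cheese held between the pads with its centre at about (200,196), and the recess left of it with its top edge at (145,139). The right half (scene) shows the cheese sitting at the recess edge.

Run:
```python
from h import *
k=1.28
im=cv2.imread("pics/c3.png")[:300,:400,::-1].copy()
c,st,m=blob(im,(15,100,60),(35,255,255),(140,130,260,260));print(c,st)
for z in(.04,.045,.05):print(z,ray("wrist",((st[0]+140+st[2]/2)*k,(st[1]+130+st[2]/2)*k),z), (ray("wrist",((st[0]+140+st[2])*k,196*k),z)-ray("wrist",((st[0]+140)*k,196*k),z))[1])
print("rim +x",ray("wrist",(145*k,139*k),.022),"rim +y",ray("wrist",(103*k,176*k),.022))
```

```text
[199.56527286 196.91906449] [  13   19   95   96 7055]
0.04 [ 0.57285508 -0.09605026  0.04      ] -0.06317769230325103
0.045 [ 0.57542632 -0.09603252  0.045     ] -0.060727924513116024
0.05 [ 0.57799755 -0.09601478  0.05      ] -0.05827815672298102
rim +x [ 0.60803441 -0.05690035  0.022     ] rim +y [ 0.58007947 -0.02405036  0.022     ]
```

Request:
apply_moves(rows=[{"dx": 0, "dy": -0.05, "dz": 0, "wx": 0, "wy": 0, "wz": 0, "claw": 60}, {"dx": 0, "dy": -0.1, "dz": 0, "wx": 0, "wy": 0, "wz": 0, "claw": 60}, {"dx": 0, "dy": -0.15, "dz": 0, "wx": 0, "wy": 0, "wz": 0, "claw": 60}, {"dx": 0, "dy": -0.18, "dz": 0, "wx": 0, "wy": 0, "wz": 0, "claw": 60}, {"dx": 0, "dy": -0.19, "dz": 0, "wx": 0, "wy": 0, "wz": 0, "claw": 60}, {"dx": 0, "dy": -0.19, "dz": 0, "wx": 0, "wy": 0, "wz": 0, "claw": 60}, {"dx": 0, "dy": -0.19, "dz": 0, "wx": 0, "wy": 0, "wz": 0, "claw": 60}, {"dx": 0, "dy": -0.19, "dz": 0, "wx": 0, "wy": 0, "wz": 0, "claw": 72}, {"dx": 0, "dy": -0.19, "dz": 0, "wx": 0, "wy": 0, "wz": 0, "claw": 75}, {"dx": 0, "dy": -0.19, "dz": 0, "wx": 0, "wy": 0, "wz": 0, "claw": 77}, {"dx": 0, "dy": -0.19, "dz": 0, "wx": 0, "wy": 0, "wz": 0, "claw": 77}])

```text
time: 5.1
tcp_pos: [0.5732, -0.0595, 0.0263]
ee_rot: [-0.0, 1.0, 0.0, 0.0]
contact_force: [0.3, 0.0, 0.1]
width: 0.0658
grip_force: 0.0
```

Run:
```python
from h import *
from bench import telemetry,get_image
s=telemetry.state();print(s["tcp_pos"],s["contact_force"],s["width"])
im=get_image("wrist");cv2.imwrite("pics/w4.png",im[120:,:,::-1])
c,st,m=blob(im,(15,100,60),(35,255,255),(170,150,350,340));print(c,st)
for z in(.032,.045):
  l=st[0]+170;print(z,ray("wrist",(l+st[2]/2,st[1]+150+st[2]/2),z),ray("wrist",(l,251),z)[1]-ray("wrist",(l+st[2],251),z)[1])
```

```text
[ 0.57319736 -0.0595217   0.02633961] [0.32427333 0.03843638 0.07860936] 0.06578144947875297
[253.30196534 246.02788266] [   26    38   115   117 10329]
0.032 [ 0.57222811 -0.0584484   0.032     ] 0.06319886579727073
0.045 [ 0.57858862 -0.05855414  0.045     ] 0.05717057362477147
```

View pics/w4.png

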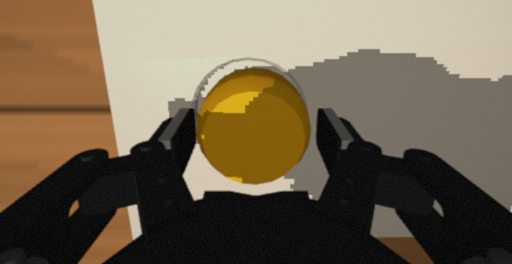

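The apparent width fell from 121 to 115 px, so the cheese is 7–8 mm lower, and it looks centred and level in the recess ring. I'll open, lift straight up and check from the scene and side views on the way to the grip.

Request:
apply_moves(rows=[{"dx": 0, "dy": 0, "dz": 0, "wx": 0, "wy": 0, "wz": 0, "claw": 90}, {"dx": 0, "dy": 0, "dz": 0, "wx": 0, "wy": 0, "wz": 0, "claw": 100}, {"dx": 0, "dy": 0, "dz": 0, "wx": 0, "wy": 0, "wz": 0, "claw": 100}, {"dx": 0, "dy": 0, "dz": -0.1, "wx": 0, "wy": 0, "wz": 0, "claw": 100}, {"dx": 0, "dy": 0, "dz": -0.25, "wx": 0, "wy": 0, "wz": 0, "claw": 100}, {"dx": 0, "dy": 0, "dz": -0.45, "wx": 0, "wy": 0, "wz": 0, "claw": 100}, {"dx": 0, "dy": 0, "dz": -0.65, "wx": 0, "wy": 0, "wz": 0, "claw": 100}, {"dx": 0, "dy": 0, "dz": -0.85, "wx": 0, "wy": 0, "wz": 0, "claw": 100}, {"dx": 0, "dy": 0, "dz": -1, "wx": 0, "wy": 0, "wz": 0, "claw": 100}, {"dx": 0, "dy": 0, "dz": -1, "wx": 0, "wy": 0, "wz": 0, "claw": 100}])

```text
time: 5.98
tcp_pos: [0.5755, -0.0595, 0.2339]
ee_rot: [0.001, 1.0, 0.0, 0.005]
contact_force: [-0.4, -0.3, 0.8]
width: 0.0852
grip_force: 0.0
```

Request:
apply_moves(rows=[{"dx": -0.1, "dy": -0.15, "dz": -0.15, "wx": 0, "wy": 0, "wz": 0, "claw": 100}, {"dx": -0.2, "dy": -0.3, "dz": -0.3, "wx": 0, "wy": 0, "wz": 0, "claw": 100}, {"dx": -0.35, "dy": -0.5, "dz": -0.45, "wx": 0, "wy": 0, "wz": 0, "claw": 100}, {"dx": -0.5, "dy": -0.7, "dz": -0.5, "wx": 0, "wy": 0, "wz": 0, "claw": 100}, {"dx": -0.6, "dy": -0.85, "dz": -0.5, "wx": 0, "wy": 0, "wz": 0, "claw": 100}, {"dx": -0.66, "dy": -1, "dz": -0.5, "wx": 0, "wy": 0, "wz": 0, "claw": 100}, {"dx": -0.66, "dy": -1, "dz": -0.5, "wx": 0, "wy": 0, "wz": 0, "claw": 100}, {"dx": -0.66, "dy": -1, "dz": -0.5, "wx": 0, "wy": 0, "wz": 0, "claw": 100}])

```text
time: 6.65
tcp_pos: [0.4541, 0.0328, 0.3243]
ee_rot: [-0.016, 1.0, 0.026, -0.001]
contact_force: [-0.0, -0.6, -0.3]
width: 0.0854
grip_force: 0.0
```

Request:
apply_moves(rows=[{"dx": 0, "dy": -0.2, "dz": 0, "wx": 0, "wy": 0, "wz": 0, "claw": 100}, {"dx": 0, "dy": -0.4, "dz": 0, "wx": 0, "wy": 0, "wz": 0, "claw": 100}, {"dx": 0, "dy": -0.55, "dz": 0, "wx": 0, "wy": 0, "wz": 0, "claw": 100}, {"dx": 0, "dy": -0.63, "dz": 0, "wx": 0, "wy": 0, "wz": 0, "claw": 100}, {"dx": 0, "dy": -0.63, "dz": 0, "wx": 0, "wy": 0, "wz": 0, "claw": 100}, {"dx": 0, "dy": -0.63, "dz": 0, "wx": 0, "wy": 0, "wz": 0, "claw": 100}])

```text
time: 7.15
tcp_pos: [0.4577, 0.0671, 0.3279]
ee_rot: [-0.032, 0.998, 0.053, -0.003]
contact_force: [-0.3, -0.7, 0.4]
width: 0.0858
grip_force: 0.0
```

Run:
```python
from h import *
from bench import telemetry,get_image
s=telemetry.state();print(s["time"],s["tcp_pos"])
im=get_image("wrist");sc=get_image("scene");sd=get_image("side")
np.savez("f5.npz",im=im,sc=sc,sd=sd)
a=np.hstack([cv2.resize(im,(400,300)),cv2.resize(sc[170:270,140:273],(400,300),interpolation=2)])
b=np.hstack([cv2.resize(sd[165:240,230:330],(400,300),interpolation=2),cv2.resize(sc[170:320,260:460],(400,300),interpolation=2)])
cv2.imwrite("pics/c5.png",np.vstack([a,b])[...,::-1])
for n,i,b in(("scene",sc,(185,195,260,250)),("side",sd,(245,175,306,235))):
    c,st,_=blob(i,(15,120,80),(35,255,255),b);print(n,c,st,ray(n,c,.034))
c,st,_=blob(im,(100,100,30),(130,255,255),(100,50,400,384));print("peg",c,st,ray("wrist",c,.245))
```

```text
7.15 [0.45768039 0.06710884 0.3278625 ]
scene [233.64112903 224.52016129] [ 40  21  18  18 248] [ 0.57503282 -0.05772815  0.034     ]
side [268.69767442 211.14728682] [ 18  30  13  13 129] [ 0.57248008 -0.0564209   0.034     ]Traceback (most recent call last):
  File "<stdin>", line 11, in <module>
  File "h.py", line 10, in blob
    n,l,s,c=cv2.connectedComponentsWithStats(m);i=1+np.argmax(s[1:,4])
                                                    ~~~~~~~~~^^^^^^^^^
    return _wrapfunc(a, 'argmax', axis=axis, out=out, **kwds)
    return bound(*args, **kwds)
ValueError: attempt to get argmax of an empty sequence
```

View pics/c5.png

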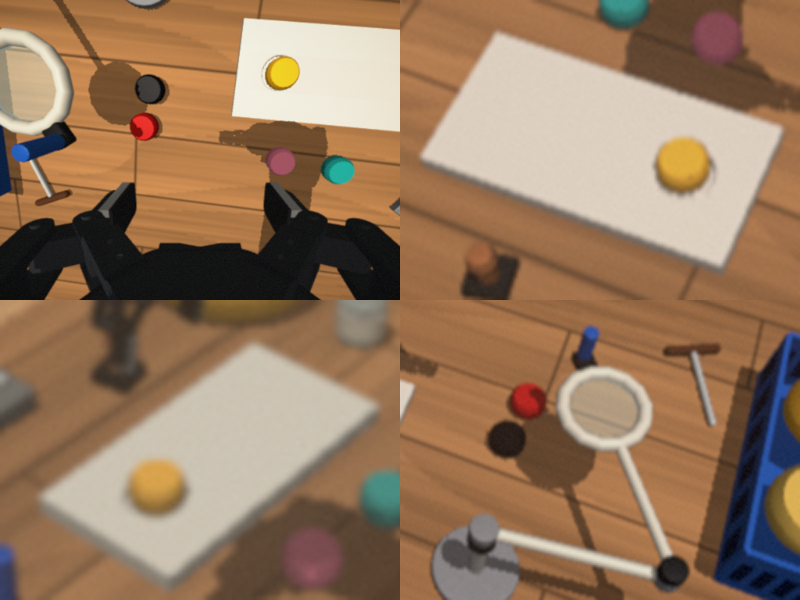

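The cheese sits in the recess in all three views: wrist (282,73), scene (683,165) and side (157,487). The blue grip is visible at far left of the wrist view, at (40,148). The arm lagged on the last move, so I'll check the joints.

Run:
```python
from h import *
from bench import telemetry
s=telemetry.state();print(s["joint_positions"].round(3),s["joint_vel"].round(2),s["ee_rot"],s["tcp_pos"])
im=np.load("f5.npz")["im"]
hsv=cv2.cvtColor(im,cv2.COLOR_RGB2HSV);print(hsv[190:200,24:34:3].reshape(-1,3)[:6].tolist())
m=cv2.inRange(hsv,np.array((100,120,60)),np.array((130,255,255)))[150:230,10:100]
n,l,st,c=cv2.connectedComponentsWithStats(m);print(st,c)
print("peg top",ray("wrist",(27,197),.26),"foot",ray("wrist",(80,172),.2))
d=np.load("f5.npz")["sc"]
# joints of the arm, top centres (scene)
for nm,p,z in(("post",(260+484/2,170+(530-300)/2),.18),("elbow",(260+672/2,170+(568-300)/2),.185),("lens",(260+604/2,170+(408-300)/2),.2)):print(nm,ray("scene",p,z))
```

```text
[0.105 0.028 0.065 1.61  0.064 3.141] [-0. -0. -0.  0.  0.  0.] [-0.03166384  0.99809607  0.05286384 -0.00265606] [0.45748904 0.06702018 0.32809431]
[[109, 200, 189], [109, 195, 194], [108, 187, 199], [108, 170, 194], [108, 203, 188], [109, 195, 194]]
[[   0    0   90   80 5788]
 [   5   22   68   35 1391]
 [   0   66    2   14   21]] [[46.33621285 39.579302  ]
 [37.52624012 38.65420561]
 [ 0.33333333 73.66666667]]
peg top [0.43833491 0.26468362 0.26      ] foot [0.44900194 0.25984934 0.2       ]
post [0.54112819 0.70205085 0.18      ]
elbow [0.50636201 0.92121443 0.185     ]
lens [0.30639617 0.8287863  0.2       ]
```

Joint 6 has hit its range limit, so I'll turn the tool to a yaw of about 60° for the grip.

Request:
apply_moves(rows=[{"dx": 0, "dy": 0, "dz": 0, "wx": 0, "wy": 0, "wz": -0.333, "claw": 100}, {"dx": 0, "dy": 0, "dz": 0, "wx": 0, "wy": 0, "wz": -0.333, "claw": 100}, {"dx": 0, "dy": 0, "dz": 0, "wx": 0, "wy": 0, "wz": -0.333, "claw": 100}, {"dx": 0, "dy": 0, "dz": 0, "wx": 0, "wy": 0, "wz": -0.333, "claw": 100}, {"dx": 0, "dy": 0, "dz": 0, "wx": 0, "wy": 0, "wz": -0.333, "claw": 100}, {"dx": 0, "dy": 0, "dz": 0, "wx": 0, "wy": 0, "wz": -0.333, "claw": 100}, {"dx": 0, "dy": 0, "dz": 0, "wx": 0, "wy": 0, "wz": -0.333, "claw": 100}, {"dx": 0, "dy": 0, "dz": 0, "wx": 0, "wy": 0, "wz": -0.333, "claw": 100}, {"dx": 0, "dy": 0, "dz": 0, "wx": 0, "wy": 0, "wz": -0.333, "claw": 100}, {"dx": 0, "dy": 0, "dz": 0, "wx": 0, "wy": 0, "wz": -0.333, "claw": 100}])

```text
time: 8.13
tcp_pos: [0.4573, 0.067, 0.3283]
ee_rot: [-0.029, 0.838, 0.545, 0.014]
contact_force: [-0.0, 0.2, 0.1]
width: 0.0853
grip_force: 0.0
```

Run:
```python
from h import *
from bench import telemetry,get_image
from scipy.spatial.transform import Rotation as R
s=telemetry.state();q=s["ee_rot"];r=R.from_quat([q[1],q[2],q[3],q[0]]).as_matrix();p=s["tcp_pos"]
print(s["joint_positions"].round(3),p,r.round(3).tolist())
for t in((.4385,.2655),(.4405,.2675)): print(r.T@(np.array([*t,.32])-p)/.2)
for nm,u,z in(("post",(302,285),.175),("elbow",(396,304),.185),("lens",(362,224),.2)):print(nm,ray("scene",u,z))
```

```text
[0.105 0.027 0.065 1.61  0.064 2.093] [0.4573444  0.06701799 0.32825092] [[0.406, 0.914, -0.008], [0.912, -0.405, 0.063], [0.054, -0.033, -0.998]]
[ 0.86487256 -0.48634893  0.10448755]
[ 0.87805495 -0.48125722  0.1050344 ]
post [0.73720315 0.22288146 0.175     ]
elbow [0.69765878 0.45921348 0.185     ]
lens [0.51571048 0.31921591 0.2       ]
```

Request:
apply_moves(rows=[{"dx": 0.17, "dy": -0.1, "dz": 0.02, "wx": -0.0105, "wy": -0.0173, "wz": 0, "claw": 100}, {"dx": 0.34, "dy": -0.19, "dz": 0.04, "wx": -0.0105, "wy": -0.0173, "wz": 0, "claw": 100}, {"dx": 0.5, "dy": -0.28, "dz": 0.06, "wx": -0.0105, "wy": -0.0173, "wz": 0, "claw": 100}, {"dx": 0.66, "dy": -0.37, "dz": 0.08, "wx": -0.0105, "wy": -0.0173, "wz": 0, "claw": 100}, {"dx": 0.8, "dy": -0.45, "dz": 0.1, "wx": -0.0105, "wy": -0.0173, "wz": 0, "claw": 100}, {"dx": 0.87, "dy": -0.485, "dz": 0.105, "wx": -0.0105, "wy": -0.0173, "wz": 0, "claw": 100}, {"dx": 0.87, "dy": -0.485, "dz": 0.105, "wx": -0.0105, "wy": -0.0173, "wz": 0, "claw": 100}, {"dx": 0.87, "dy": -0.485, "dz": 0.105, "wx": -0.0105, "wy": -0.0173, "wz": 0, "claw": 100}])

```text
time: 8.8
tcp_pos: [0.4391, 0.2671, 0.3196]
ee_rot: [0.0, 0.838, 0.545, -0.001]
contact_force: [0.7, -1.0, 0.7]
width: 0.0853
grip_force: 0.0
```

Run:
```python
from h import *
from bench import telemetry,get_image
from scipy.spatial.transform import Rotation as R
s=telemetry.state();q=s["ee_rot"];r=R.from_quat([q[1],q[2],q[3],q[0]]).as_matrix();p=s["tcp_pos"]
print(s["joint_positions"].round(3),p,r.round(3).tolist())
im=get_image("wrist");hsv=cv2.cvtColor(im,cv2.COLOR_RGB2HSV)
m=cv2.inRange(hsv,np.array((100,120,60)),np.array((130,255,255)))
n,l,st,c=cv2.connectedComponentsWithStats(m)
for i in range(1,n):
    if st[i,4]>100: print(st[i],c[i],ray("wrist",c[i],.255).round(4))
cv2.imwrite("pics/w6.png",im[...,::-1])
```

```text
[ 0.546  0.124  0.152  1.6   -0.     2.535] [0.43911899 0.26706672 0.31958643] [[0.406, 0.914, -0.001], [0.914, -0.406, -0.001], [-0.001, -0.001, -1.0]]
[   0    0  140   45 2280] [59.73859649 15.80131579] [0.3735 0.4404 0.255 ]
[242 178  27  40 856] [255.24182243 198.31074766] [0.4411 0.271  0.255 ]
```

View pics/w6.png

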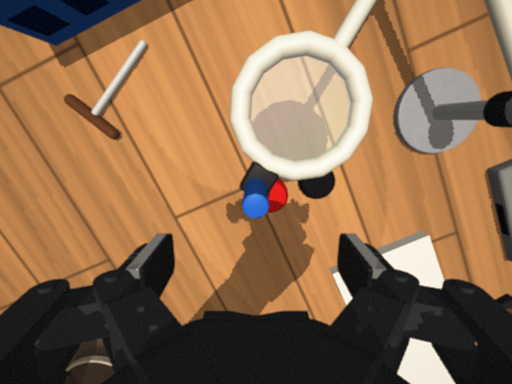

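The wrist view shows the peg top at (256,205), midway between the open pads at (160,250) and (355,250), with the lens ring at (301,106). I'll go down and grip.

Request:
apply_moves(grip_force=50, rows=[{"dx": 0, "dy": 0, "dz": 0.1, "wx": 0, "wy": 0, "wz": 0, "claw": 100}, {"dx": 0, "dy": 0, "dz": 0.22, "wx": 0, "wy": 0, "wz": 0, "claw": 90}, {"dx": 0, "dy": 0, "dz": 0.35, "wx": 0, "wy": 0, "wz": 0, "claw": 80}, {"dx": 0, "dy": 0, "dz": 0.45, "wx": 0, "wy": 0, "wz": 0, "claw": 70}, {"dx": 0, "dy": 0, "dz": 0.5, "wx": 0, "wy": 0, "wz": 0, "claw": 60}, {"dx": 0, "dy": 0, "dz": 0.52, "wx": 0, "wy": 0, "wz": 0, "claw": 50}, {"dx": 0, "dy": 0, "dz": 0.52, "wx": 0, "wy": 0, "wz": 0, "claw": 40}, {"dx": 0, "dy": 0, "dz": 0.52, "wx": 0, "wy": 0, "wz": 0, "claw": 30}, {"dx": 0, "dy": 0, "dz": 0.52, "wx": 0, "wy": 0, "wz": 0, "claw": 20}, {"dx": 0, "dy": 0, "dz": 0.52, "wx": 0, "wy": 0, "wz": 0, "claw": 15}, {"dx": 0, "dy": 0, "dz": 0.52, "wx": 0, "wy": 0, "wz": 0, "claw": 15}, {"dx": 0, "dy": 0, "dz": 0.52, "wx": 0, "wy": 0, "wz": 0, "claw": 15}])

```text
time: 9.85
tcp_pos: [0.4397, 0.2668, 0.2175]
ee_rot: [0.0, 0.839, 0.545, 0.001]
contact_force: [-2.3, -2.8, 6.0]
width: 0.0206
grip_force: 49.3
```

Run:
```python
from h import *
from bench import telemetry
from scipy.optimize import fsolve
s=telemetry.state();p=s["tcp_pos"];print(p,s["width"],s["grip_force"],s["contact_force"])
L=np.array([.574,-.058])
for P in((.740,.2225),(.745,.222),(.735,.223)):
    P=np.array(P);H0=p[:2]
    # two-link
    d=L-P;D=np.hypot(*d);q2=2*np.arccos(D/.48);a=np.arctan2(d[1],d[0])-q2/2
    E=P+.24*np.array([np.cos(a),np.sin(a)]);H=E+.325/.24*(L-E)
    r=H0-P;q20=np.arccos((r@r-.24**2-.325**2)/(2*.24*.325))
    print(P,"q2 now",q20.round(2),"q2 goal",q2.round(2),"E",E.round(3),"H",H.round(4))
    T=np.array([[.406,.914],[.914,-.406]]);print("tool shift",(T.T@(H-H0)/.2).round(3))
```

```text
[0.43973361 0.2667627  0.21745254] 0.020647643423985004 49.33726966381073 [-2.33963655 -2.75175122  5.95228508]
[0.74   0.2225] q2 now 2.04 q2 goal 1.65 E [0.505 0.172] H [ 0.5983 -0.1395]
tool shift [-1.535  1.549]
[0.745 0.222] q2 now 2.02 q2 goal 1.64 E [0.51  0.173] H [ 0.5967 -0.1399]
tool shift [-1.54   1.543]
[0.735 0.223] q2 now 2.07 q2 goal 1.66 E [0.501 0.171] H [ 0.5999 -0.1389]
tool shift [-1.529  1.556]
```

Request:
apply_moves(rows=[{"dx": -0.02, "dy": 0.02, "dz": 0, "wx": 0, "wy": 0, "wz": 0, "claw": 15}, {"dx": -0.06, "dy": 0.06, "dz": 0, "wx": 0, "wy": 0, "wz": 0, "claw": 15}, {"dx": -0.11, "dy": 0.11, "dz": 0, "wx": 0, "wy": 0, "wz": 0, "claw": 15}, {"dx": -0.16, "dy": 0.16, "dz": 0, "wx": 0, "wy": 0, "wz": 0, "claw": 15}, {"dx": -0.21, "dy": 0.21, "dz": 0, "wx": 0, "wy": 0, "wz": 0, "claw": 15}, {"dx": -0.26, "dy": 0.26, "dz": 0, "wx": 0, "wy": 0, "wz": 0, "claw": 15}, {"dx": -0.31, "dy": 0.31, "dz": 0, "wx": 0, "wy": 0, "wz": 0, "claw": 15}, {"dx": -0.36, "dy": 0.36, "dz": 0, "wx": 0, "wy": 0, "wz": 0, "claw": 15}, {"dx": -0.41, "dy": 0.41, "dz": 0, "wx": 0, "wy": 0, "wz": 0, "claw": 15}, {"dx": -0.45, "dy": 0.45, "dz": 0, "wx": 0, "wy": 0, "wz": 0, "claw": 15}, {"dx": -0.48, "dy": 0.48, "dz": 0, "wx": 0, "wy": 0, "wz": 0, "claw": 15}, {"dx": -0.5, "dy": 0.5, "dz": 0, "wx": 0, "wy": 0, "wz": 0, "claw": 15}])

```text
time: 10.85
tcp_pos: [0.4911, 0.1348, 0.2175]
ee_rot: [-0.001, 0.838, 0.545, 0.002]
contact_force: [-1.8, 3.9, 6.5]
width: 0.0205
grip_force: 49.6
```

Following well, with low forces. I'll continue.

Request:
apply_moves(rows=[{"dx": -0.02, "dy": 0.02, "dz": 0, "wx": 0, "wy": 0, "wz": 0, "claw": 15}, {"dx": -0.06, "dy": 0.06, "dz": 0, "wx": 0, "wy": 0, "wz": 0, "claw": 15}, {"dx": -0.11, "dy": 0.11, "dz": 0, "wx": 0, "wy": 0, "wz": 0, "claw": 15}, {"dx": -0.16, "dy": 0.16, "dz": 0, "wx": 0, "wy": 0, "wz": 0, "claw": 15}, {"dx": -0.21, "dy": 0.21, "dz": 0, "wx": 0, "wy": 0, "wz": 0, "claw": 15}, {"dx": -0.26, "dy": 0.26, "dz": 0, "wx": 0, "wy": 0, "wz": 0, "claw": 15}, {"dx": -0.31, "dy": 0.31, "dz": 0, "wx": 0, "wy": 0, "wz": 0, "claw": 15}, {"dx": -0.36, "dy": 0.36, "dz": 0, "wx": 0, "wy": 0, "wz": 0, "claw": 15}, {"dx": -0.41, "dy": 0.41, "dz": 0, "wx": 0, "wy": 0, "wz": 0, "claw": 15}, {"dx": -0.45, "dy": 0.45, "dz": 0, "wx": 0, "wy": 0, "wz": 0, "claw": 15}, {"dx": -0.48, "dy": 0.48, "dz": 0, "wx": 0, "wy": 0, "wz": 0, "claw": 15}, {"dx": -0.5, "dy": 0.5, "dz": 0, "wx": 0, "wy": 0, "wz": 0, "claw": 15}])

```text
time: 11.85
tcp_pos: [0.5421, 0.0028, 0.2174]
ee_rot: [-0.0, 0.838, 0.545, 0.002]
contact_force: [0.0, 4.2, 6.4]
width: 0.0208
grip_force: 48.9
```

Request:
apply_moves(rows=[{"dx": -0.02, "dy": 0.02, "dz": 0, "wx": 0, "wy": 0, "wz": 0, "claw": 15}, {"dx": -0.06, "dy": 0.06, "dz": 0, "wx": 0, "wy": 0, "wz": 0, "claw": 15}, {"dx": -0.11, "dy": 0.11, "dz": 0, "wx": 0, "wy": 0, "wz": 0, "claw": 15}, {"dx": -0.16, "dy": 0.16, "dz": 0, "wx": 0, "wy": 0, "wz": 0, "claw": 15}, {"dx": -0.21, "dy": 0.21, "dz": 0, "wx": 0, "wy": 0, "wz": 0, "claw": 15}, {"dx": -0.26, "dy": 0.26, "dz": 0, "wx": 0, "wy": 0, "wz": 0, "claw": 15}, {"dx": -0.31, "dy": 0.31, "dz": 0, "wx": 0, "wy": 0, "wz": 0, "claw": 15}, {"dx": -0.36, "dy": 0.36, "dz": 0, "wx": 0, "wy": 0, "wz": 0, "claw": 15}, {"dx": -0.41, "dy": 0.41, "dz": 0, "wx": 0, "wy": 0, "wz": 0, "claw": 15}, {"dx": -0.46, "dy": 0.46, "dz": 0, "wx": 0, "wy": 0, "wz": 0, "claw": 15}, {"dx": -0.51, "dy": 0.51, "dz": 0, "wx": 0, "wy": 0, "wz": 0, "claw": 15}, {"dx": -0.53, "dy": 0.54, "dz": 0, "wx": 0, "wy": 0, "wz": 0, "claw": 15}])

```text
time: 12.85
tcp_pos: [0.5975, -0.1388, 0.2175]
ee_rot: [0.0, 0.839, 0.545, 0.002]
contact_force: [-0.7, 4.0, 7.9]
width: 0.0191
grip_force: 46.4
```

Run:
```python
from h import *
from bench import telemetry,get_image
s=telemetry.state();print(s["time"],s["tcp_pos"],s["contact_force"],s["joint_positions"].round(2))
im=get_image("wrist");sc=get_image("scene");sd=get_image("side");np.savez("f7.npz",im=im,sc=sc,sd=sd)
f=lambda a:cv2.resize(a,(400,300),interpolation=2)
cv2.imwrite("pics/c7.png",np.vstack([np.hstack([f(im),f(sc[150:300,180:380])]),np.hstack([f(sd[140:260,200:360]),f(sc)])])[...,::-1])
```

```text
12.85 [ 0.59750512 -0.13881991  0.21750375] [-0.73644104  3.96108764  7.8850755 ] [-0.23  0.29  0.14  1.41  0.    1.76]
```

View pics/c7.png

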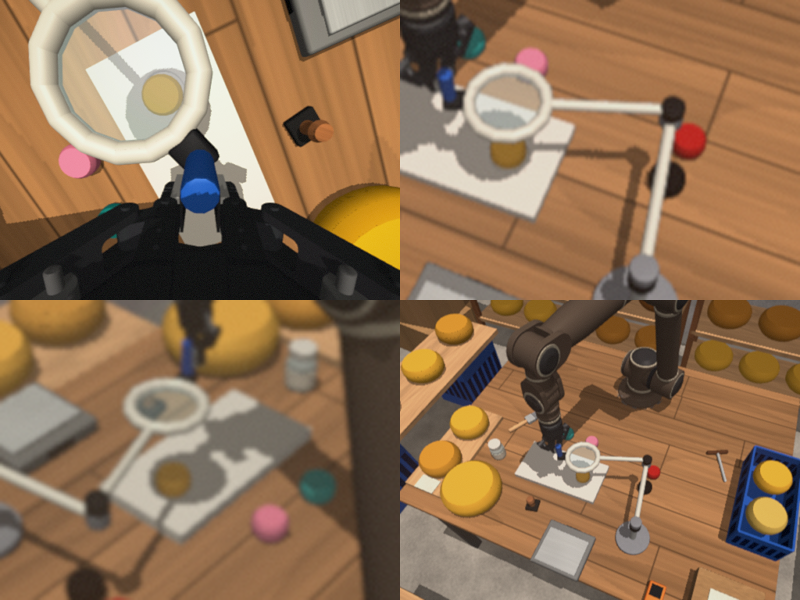

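The ring is now near the cheese: wrist (120,77), scene crop (508,103), and side crop (166,406) against the cheese below it. The views are slanted, so I'll measure the ring centre.

```bash
cat >> h.py <<'E'
from scipy.optimize import least_squares
def ring(n,im,box,c0,z=.193):
    # white ring pixels cast onto mid-height; ring spans radius ~.050-.068
    x0,y0,x1,y1=box
    m=cv2.inRange(cv2.cvtColor(im,cv2.COLOR_RGB2HSV),np.array((15,8,150)),np.array((35,80,255)))
    ys,xs=np.nonzero(m[y0:y1,x0:x1]);st=max(1,len(xs)//1500)
    W=np.array([ray(n,(x+x0,y+y0),z)[:2] for x,y in list(zip(xs,ys))[::st]])
    d=np.hypot(*(W-c0).T);
    c=np.array(c0,float)
    for _ in range(15):
        d=np.hypot(*(W-c).T);k=(d>.045)&(d<.074)
        a=W[k];r=least_squares(lambda v:np.hypot(*(a-v[:2]).T)-v[2],[*c,.06],loss="soft_l1",f_scale=.004);c=r.x[:2]
    return r.x,k.sum()
E
python3 - <<'E'
from h import *
f=np.load("f7.npz")
for n,u in(("scene",(234,201.5)),("side",(266.4,182.4)),("wrist",(154,98))):print(n,ray(n,u,.193))
for n,k,b in(("scene","sc",(205,175,265,228)),("side","sd",(240,160,292,205)),("wrist","im",(20,0,290,210))):
    print(n,ring(n,f[k],b,(.574,-.058)))
E
```

```text
scene [ 0.58009039 -0.0434331   0.193     ]
side [ 0.57086288 -0.04208544  0.193     ]
wrist [ 0.57565483 -0.04509145  0.193     ]
scene (array([ 0.57817504, -0.04400059,  0.05774267]), np.int64(816))
side (array([ 0.57565676, -0.04606602,  0.05972148]), np.int64(366))Traceback (most recent call last):
  File "<stdin>", line 5, in <module>
  File "h.py", line 18, in ring
    W=np.array([ray(n,(x+x0,y+y0),z)[:2] for x,y in list(zip(xs,ys))[::st]])
                ~~~^^^^^^^^^^^^^^^^^
  File "h.py", line 4, in ray
    c=calibration(n);K=np.array(c["camera_matrix"]);T=np.array(c["world_from_camera"])
ValueError: time passes only in moves, steps and waits
```

Lens at about (.576,-.044) in both outside views, so it needs roughly 14 mm more in −y. The peg has slipped about 12 mm along the pads. I'll open, move forward 12 mm and grip again with more force.

Request:
apply_moves(grip_force=90, rows=[{"dx": 0, "dy": 0, "dz": 0, "wx": 0, "wy": 0, "wz": 0, "claw": 40}, {"dx": 0, "dy": 0, "dz": 0, "wx": 0, "wy": 0, "wz": 0, "claw": 45}, {"dx": 0.03, "dy": 0, "dz": 0, "wx": 0, "wy": 0, "wz": 0, "claw": 45}, {"dx": 0.065, "dy": 0, "dz": 0, "wx": 0, "wy": 0, "wz": 0, "claw": 45}, {"dx": 0.065, "dy": 0, "dz": 0, "wx": 0, "wy": 0, "wz": 0, "claw": 45}, {"dx": 0.065, "dy": 0, "dz": 0, "wx": 0, "wy": 0, "wz": 0, "claw": 35}, {"dx": 0.065, "dy": 0, "dz": 0, "wx": 0, "wy": 0, "wz": 0, "claw": 25}, {"dx": 0.065, "dy": 0, "dz": 0, "wx": 0, "wy": 0, "wz": 0, "claw": 15}, {"dx": 0.065, "dy": 0, "dz": 0, "wx": 0, "wy": 0, "wz": 0, "claw": 15}, {"dx": 0.065, "dy": 0, "dz": 0, "wx": 0, "wy": 0, "wz": 0, "claw": 15}])

```text
time: 13.83
tcp_pos: [0.6017, -0.126, 0.216]
ee_rot: [-0.0, 0.838, 0.545, 0.0]
contact_force: [0.2, 1.9, 1.0]
width: 0.0202
grip_force: 87.8
```

Run:
```python
from h import *
from bench import telemetry,get_image
s=telemetry.state();p=s["tcp_pos"];print(p,s["contact_force"],s["width"])
sc=get_image("scene");sd=get_image("side")
a=ring("scene",sc,(205,175,265,228),(.576,-.044));b=ring("side",sd,(240,160,292,205),(.576,-.044));print(a,b)
L0=(a[0][:2]+b[0][:2])/2;L1=np.array([.574,-.058]);H0=p[:2];P=np.array([.74,.2225])
def E(L):
    d=L-P;q=2*np.arccos(np.hypot(*d)/.48);t=np.arctan2(d[1],d[0])-q/2;return P+.24*np.array([np.cos(t),np.sin(t)])
H=lambda L:E(L)+.325/.24*(L-E(L))
T=np.array([[.406,.914],[.914,-.406]]);print("lens",L0,"H pred",H(L0),"shift",H(L1)-H(L0),"tool",T.T@(H(L1)-H(L0))/.2)
```

```text
[ 0.60167981 -0.12601146  0.21596045] [0.17282927 1.89825615 1.0147218 ] 0.02017069093579761
(array([ 0.57643742, -0.04251841,  0.0577283 ]), np.int64(814)) (array([ 0.57469987, -0.04538822,  0.05935563]), np.int64(371))
lens [ 0.57556864 -0.04395331] H pred [ 0.60127761 -0.12497213] shift [-0.00297378 -0.01447922] tool [-0.07220683  0.01580266]
```

Grip and lens now agree with the arm geometry to 1 mm. This is the last shift.

Request:
apply_moves(rows=[{"dx": -0.015, "dy": 0.004, "dz": 0, "wx": 0, "wy": 0, "wz": 0, "claw": 15}, {"dx": -0.03, "dy": 0.008, "dz": 0, "wx": 0, "wy": 0, "wz": 0, "claw": 15}, {"dx": -0.05, "dy": 0.012, "dz": 0, "wx": 0, "wy": 0, "wz": 0, "claw": 15}, {"dx": -0.065, "dy": 0.015, "dz": 0, "wx": 0, "wy": 0, "wz": 0, "claw": 15}, {"dx": -0.077, "dy": 0.016, "dz": 0, "wx": 0, "wy": 0, "wz": 0, "claw": 15}, {"dx": -0.077, "dy": 0.016, "dz": 0, "wx": 0, "wy": 0, "wz": 0, "claw": 15}, {"dx": -0.077, "dy": 0.016, "dz": 0, "wx": 0, "wy": 0, "wz": 0, "claw": 15}])

```text
time: 14.52
tcp_pos: [0.5983, -0.1424, 0.216]
ee_rot: [0.0, 0.839, 0.544, -0.0]
contact_force: [1.4, 1.4, 2.1]
width: 0.02
grip_force: 87.8
```

Run:
```python
from h import *
from bench import telemetry,get_image
s=telemetry.state();p=s["tcp_pos"];print(p,s["contact_force"],s["width"])
sc=get_image("scene");sd=get_image("side");np.savez("f8.npz",sc=sc,sd=sd)
print(ring("scene",sc,(200,175,265,228),(.574,-.058)),ring("side",sd,(240,155,296,205),(.574,-.058)))
```

```text
[ 0.5982828  -0.14240454  0.21596976] [1.44693746 1.44467177 2.12652504] 0.019954159600255237
(array([ 0.57474916, -0.05841863,  0.0577025 ]), np.int64(802)) (array([ 0.57088976, -0.06055023,  0.05952173]), np.int64(361))
```

Lens at (.573,-.0595) against a target of (.574,-.058), which is within measuring error. Releasing and rising.

Request:
apply_moves(rows=[{"dx": 0, "dy": 0, "dz": 0, "wx": 0, "wy": 0, "wz": 0, "claw": 35}, {"dx": 0, "dy": 0, "dz": 0, "wx": 0, "wy": 0, "wz": 0, "claw": 60}, {"dx": 0, "dy": 0, "dz": 0, "wx": 0, "wy": 0, "wz": 0, "claw": 80}, {"dx": 0, "dy": 0, "dz": 0, "wx": 0, "wy": 0, "wz": 0, "claw": 80}, {"dx": 0, "dy": 0, "dz": -0.05, "wx": 0, "wy": 0, "wz": 0, "claw": 80}, {"dx": 0, "dy": 0, "dz": -0.15, "wx": 0, "wy": 0, "wz": 0, "claw": 80}, {"dx": 0, "dy": 0, "dz": -0.3, "wx": 0, "wy": 0, "wz": 0, "claw": 80}, {"dx": 0, "dy": 0, "dz": -0.45, "wx": 0, "wy": 0, "wz": 0, "claw": 80}, {"dx": 0, "dy": 0, "dz": -0.6, "wx": 0, "wy": 0, "wz": 0, "claw": 80}, {"dx": 0, "dy": 0, "dz": -0.6, "wx": 0, "wy": 0, "wz": 0, "claw": 80}, {"dx": 0, "dy": 0, "dz": -0.6, "wx": 0, "wy": 0, "wz": 0, "claw": 80}])

```text
time: 15.53
tcp_pos: [0.5991, -0.1418, 0.3387]
ee_rot: [0.002, 0.838, 0.545, 0.001]
contact_force: [0.8, -0.2, -0.7]
width: 0.0682
grip_force: 0.0
```

Run:
```python
from h import *
from bench import telemetry,get_image
s=telemetry.state();print(s["time"],s["tcp_pos"],s["contact_force"])
im=get_image("wrist");sc=get_image("scene");sd=get_image("side")
print(ring("scene",sc,(200,175,265,228),(.574,-.058)),ring("side",sd,(240,155,296,205),(.574,-.058)))
for n,i,b in(("scene",sc,(215,200,260,250)),("side",sd,(245,190,306,235))):
    c,st,_=blob(i,(15,110,60),(35,255,255),b);print("cheese",n,c,st,ray(n,c,.034))
f=lambda a:cv2.resize(a,(400,300),interpolation=2)
cv2.imwrite("pics/c9.png",np.vstack([np.hstack([f(im),f(sc[150:300,180:380])]),np.hstack([f(sd[140:260,200:360]),f(sc)])])[...,::-1])
```

```text
15.5333 [ 0.59906382 -0.14181605  0.33867893] [ 0.75940182 -0.19330839 -0.66688186]
(array([ 0.57469916, -0.05930562,  0.0577025 ]), np.int64(797)) (array([ 0.57151297, -0.06086641,  0.05942311]), np.int64(355))
cheese scene [233.69527897 225.17596567] [ 10  17  18  17 233] [ 0.57717088 -0.0565608   0.034     ]
cheese side [268.98591549 211.25352113] [ 18  15  13  14 142] [ 0.57114432 -0.05673607  0.034     ]
```

View pics/c9.png

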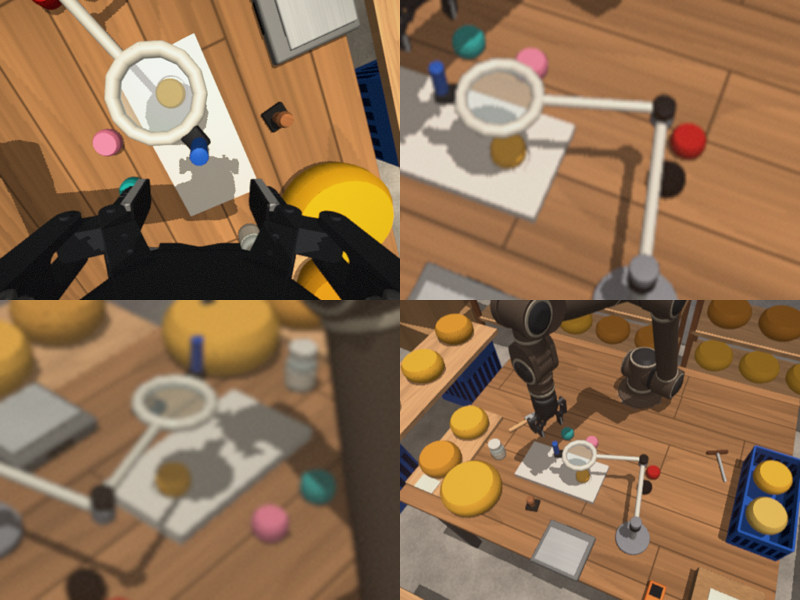

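The lens stands at about (.573,-.060) over the cheese at about (.574,-.057). The gripper is clear above the peg, and the bystanders look unmoved. Handing in.

```bash
python3 -c "from bench import job;print(job.close_job())"
```

```text
the job is handed in; nothing more can be done
None
```

The cheese is seated in the recess, the lens stands within about 3 mm of its centre by my camera measurements, and the job is handed in at about 16 s with the gripper clear; no verdict was returned.

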